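# Clear the pile on the shed bench

### The arm

A 6-joint arm with a two-finger parallel gripper is mounted at the origin on the work surface. World frame = base frame: x ahead of the robot, y to its left, z up, the work surface at z = 0. Lengths are in m, angles in degrees, forces in N, time in s.
With the tool pointing down it reaches from about 0.4 to 0.825 m from the base axis. Payload 7 kg.
Tool frame: the origin (TCP) lies midway between the tips of the shut fingers; the grasp point (between the pads) lies 19 mm behind it; z points along the fingers, y is the line along which they close (so a half turn about z gives the same grasp; the last joint's range is limited). The gripper opens to 88 mm and grips with 3 to 60 N. Pads are 19 mm wide; open, the fingers measure 130 mm over their backs; the gripper's body (78 mm by 193 mm) begins 47 mm behind the grasp point.
Start: joints at [81.423, 20.546, 0.682, 0, -70.136, -16.507], TCP at [0.286, 0.611, 0.227] pointing down, gripper open.
Joint ranges: [-176.03, 176.03], [-82.01, 121.73], [-58.28, 71.71], [-173.87, 95.51], [-174.79, -0.11], [-173.66, 173.66]. Speed limits (degrees/s): [136.94, 136.94, 172.46, 180, 180, 180].

### API

Orientations are given as a 3x3 rotation matrix whose columns are the frame's x, y, z axes.
In Python, from rig import robot gives the robot as it stands. Calls block until the motion is done:
- robot.goto(position, orientation): joint-space move of the TCP to a pose.
- robot.servo_line(position, ori=None, speed=0.15): straight line of the TCP; ori=None keeps the orientation; speed is the mean speed in m/s.
- robot.movej(angles): joint-space move.
- robot.move_gripper(opening): opening from 0.0 (shut) to 1.0 (fully open); the grip force is fixed at half the most; returns when the fingers have stopped.
- robot.dwell(seconds).
- robot.ik(position, orientation): joint angles nearest the present ones, or None.
- robot.grab_frame(name): name is "side" or "top" or "wrist"; returns (picture, depth): 400x640x3 uint8, red, green, blue; 400x640 float32, m along the optical axis (not along the pixel's ray), 0 where there is no reading.
- robot.camera_info(name): a dict with "vfov" (degrees; the focal length in pixels is half the picture's height over the tangent of half this angle, whatever the lens; pixels are square), "cx", "cy" (the principal point, pixels), "view" (4x4, takes a point from world to camera coordinates); the wrist camera has in their place "T_tool_cam" (4x4, takes a point from camera to tool coordinates, whose origin is the TCP and whose axes are the flange's). Camera axes: x right, y down, z forward; pixel columns grow to the right and rows downward; lengths in m; the calibration is good to about 2 mm. The wrist camera is an equidistant fisheye: a pixel r from the principal point sees the ray r / f radians off the axis. A picture is of the moment at which its call begins: read the wrist's pose just before it. camera_info takes no time and is no camera call.
A pose or a line that the arm cannot do raises robot.Unreachable and nothing moves.
- robot.job_done(): hands the job in; it is judged then, once.
Readings, each from a call of its own:
- robot.read_t(): time.
- robot.read_qpos(): joint angles.
- robot.read_qvel(): joint speeds.
- robot.read_effort(): joint torques, N m.
- robot.read_position(): TCP position.
- robot.read_tcp_rot(): TCP orientation.
- robot.read_force(): force on the tool from outside, world axes, zero at the start.
- robot.read_ft_torque(): the same for the moment, N m.
- robot.read_grip_width(): opening from 0.0 (shut) to 1.0 (fully open).
- robot.read_finger_force(): force on a finger pad.
Only numpy, scipy, OpenCV 4.12 (cv2) and the standard library are available. Lean on these libraries where they do the work, as an engineer would, in place of code of your own. Each camera call takes 0.05 s, during which the arm holds its last target. There are 200 camera calls.

### The job

Take the pile on the bench apart from the top, one piece at a time in the order it is stacked, and set each piece down in its own place without dropping it: the aluminium tube upright over the steel post, all the way down onto its green base; the black clamp flat in the middle of the red tray; the blue square flat on the sloping white board, its short end resting against the ledge and in the middle of the ledge's length; the yellow case flat and centred on the brown block with the yellow outline, long side along the block's long side. Leave the glass jar and the wrench where they are, and let go of everything at the end.

Things in the scene. Friction and masses are not known exactly. Their poses are not given: they have to be found in the camera images.
- tube: Bright aluminium tube stub standing upright on top of the pile: outer diameter 36, inner 28, height 40 mm, about 45 g. Origin at the centre of its lower end, z up along its axis.
- clamp: Black plastic spring clamp lying flat, second in the pile, under the tube: 18 mm thick, about 86 mm long (x) and 42 mm wide at the handles (-x end); small orange pads at the +x jaws. Its middle is a flat-sided block 40 (x) by 38 (y) mm, best gripped across y. Origin at the centre of the underside of that block, z up. About 90 g.
- square: Blue plastic layout square with white tick marks, third in the pile, under the clamp: a flat rectangular block 92 (x) by 52 (y) by 18 mm thick (z). Origin at the centre of its underside, z up. Either short end may go to the ledge. About 80 g.
- case: Closed yellow plastic small-parts case with grey latches, bottom of the pile, standing on the bench: 120 (x) by 60 (y) by 34 mm high (z). Origin at the centre of its underside, z up. About 250 g.
- post: Fixed upright steel post, 10 mm in diameter, pointed tip 55 mm above the bench, in the middle of a green base plate 90 x 90 x 10 mm high. Origin at the centre of the base's underside, on the post's axis; the tube ends with its lower end 10 mm above this.
- tray: Fixed shallow red tray, 134 (x) by 114 (y) mm outside, lip 5 mm wide and 8 mm high in all, floor 5 mm thick. Origin at the centre of its underside, z up.
- easel: Fixed white board sloping 25 degrees on a wooden foot, 100 mm wide, 114 mm up the slope; brown ledge 10 mm proud along its low edge, the side far from the robot. Origin on the board at the ledge's inner foot, mid-length, 20 mm above the bench; x up the slope (towards the robot), y along the ledge, z out of the board. The square home has its origin at x 46, y 0, z 0, its x along the slope either way.
- riser: Fixed dark brown wooden block with a yellow outline painted on its top, 130 (x) by 100 (y) by 18 mm high. Origin at the centre of its underside, z up; the case stands on its top.
- jar: Bystander: closed glass jar with a steel cap, 64 mm in diameter, 80 mm high, standing on the bench. Origin at the centre of its underside.
- wrench: Bystander: chrome wrench lying flat on the bench, about 150 mm long along x. Origin on its underside, near the middle.
There are look-alikes about, which are no part of the job. Leave any pink or turquoise look-alike of the clamp alone.

How it is judged:
By the outcome, as a careful person would: the job done as asked, in the order asked, and still so for the second after the job is handed in, with the robot touching nothing.
It also fails if it takes over 128 s, if anything falls off the work surface, if the arm or the gripper's body presses on something with over 40 N, if the wrist force passes 120 N, or if a joint passes its speed limit or range.

## Working session

There is one attempt and no reset: what is moved stays moved. The work goes in short steps, each a Python script; the robot and the scene stay as the last script left them, time stands still between calls to the robot, and variables do not carry over. Pictures are saved under pics/ and viewed, at most 14 in all, crops included, and the job is handed in when it is done.

```bash
ls; mkdir -p pics
python3 - <<'E'
from rig import robot
import cv2, numpy as np
for n in ["top","side"]:
    im,d=robot.grab_frame(n); np.savez(f"/tmp/{n}.npz",im=im,d=d)
    cv2.imwrite(f"pics/{n}0.png",im[:,:,::-1]); i=robot.camera_info(n); print(n,i["vfov"],i["cx"],i["cy"]); print(np.round(i["view"],4).tolist()); print((d>0).mean())
i=robot.camera_info("wrist");print(i)
print(robot.read_t())
E
```

```text
pics
top 45.12485520357713 316.76785322038774 200.980078557052
[[0.0023, -0.9999, -0.0137, 0.0206], [-0.9825, 0.0003, -0.1865, 0.4636], [0.1865, 0.0139, -0.9824, 1.1199], [0.0, 0.0, 0.0, 1.0]]
0.99587890625
side 42.38099885816316 320.1329102827049 204.34856439520374
[[0.7793, -0.6265, 0.013, -0.3445], [-0.3366, -0.4361, -0.8346, 0.2063], [0.5285, 0.646, -0.5508, 0.9563], [0.0, 0.0, 0.0, 1.0]]
0.99583984375
{'vfov': 65.70646984690485, 'cx': 320.5212727354831, 'cy': 196.97696218300456, 'T_tool_cam': array([[-1.29013251e-03, -9.65455348e-01, -2.60565360e-01,
         7.02326393e-02],
       [ 9.99999110e-01, -1.33424928e-03, -7.57299349e-06,
         8.06552928e-04],
       [-3.40347757e-04, -2.60565138e-01,  9.65456210e-01,
        -1.57050264e-01],
       [ 0.00000000e+00,  0.00000000e+00,  0.00000000e+00,
         1.00000000e+00]])}
0.1
```

View pics/top0.png

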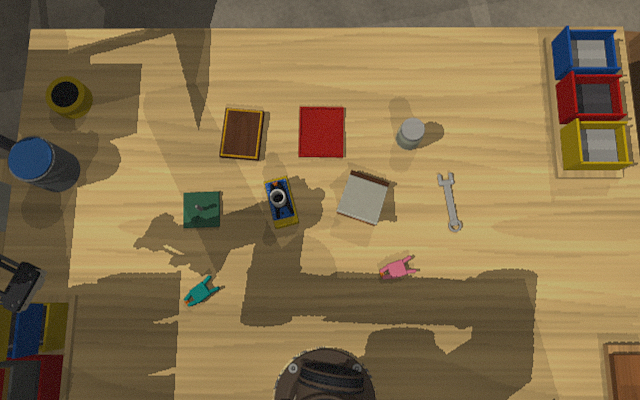

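View pics/side0.png

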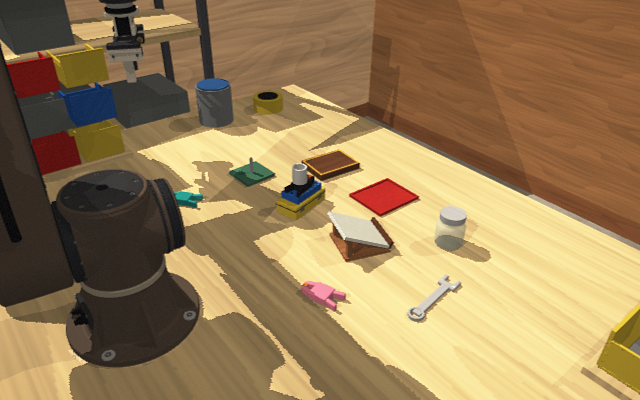

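The top view shows the pile at (280,200), post base (203,210), riser (242,134), tray (322,132), easel (365,195, with its ledge on the upper side), jar (411,132) and wrench (450,200). The look-alikes are pink (400,268) and turquoise (203,291). The side view confirms the stack order: tube, clamp, square, case.

```bash
cat > h.py <<'E'
from rig import robot
import cv2, numpy as np
def grab(name,save=None):
    i=robot.camera_info(name)
    if name=="wrist":
        p,R=robot.read_position(),np.array(robot.read_tcp_rot())
        T=np.eye(4);T[:3,:3]=R;T[:3,3]=p;T=T@i["T_tool_cam"]
    else: T=np.linalg.inv(i["view"])
    im,d=robot.grab_frame(name)
    if save: cv2.imwrite(f"pics/{save}.png",im[:,:,::-1])
    return dict(im=im,d=d,T=T,f=200/np.tan(np.radians(i["vfov"])/2),cx=i["cx"],cy=i["cy"],fish=name=="wrist")
def rays(c,uv):
    uv=np.asarray(uv,float).reshape(-1,2); a=uv-[c["cx"],c["cy"]]; r=np.linalg.norm(a,axis=1)+1e-9
    k=np.tan(r/c["f"])/r if c["fish"] else np.full(len(r),1/c["f"])
    return np.c_[a*k[:,None],np.ones(len(r))]           # z=1 rays, camera frame
def plane(c,uv,n,d):                                    # intersect with n.p=d, world
    D=rays(c,uv)@c["T"][:3,:3].T; o=c["T"][:3,3]
    return o+D*((d-o@n)/(D@n))[:,None]
def xyz(c):
    v,u=np.mgrid[:400,:640]; r=rays(c,np.c_[u.ravel(),v.ravel()])*c["d"].reshape(-1,1)
    return (r@c["T"][:3,:3].T+c["T"][:3,3]).reshape(400,640,3)
def proj(c,p):
    q=(np.asarray(p)-c["T"][:3,3])@c["T"][:3,:3]; r=np.hypot(q[0],q[1])
    k=c["f"]*np.arctan2(r,q[2])/r if c["fish"] else c["f"]/q[2]
    return q[0]*k+c["cx"],q[1]*k+c["cy"]
Z=np.array([0,0,1.])
def hsv(c): return cv2.cvtColor(c["im"],cv2.COLOR_RGB2HSV)
def rect(c,mask,z,near=None):
    """largest (or nearest) blob of mask cast on plane z -> centre(mm), long, short, angle deg of long side"""
    m=cv2.morphologyEx(mask.astype(np.uint8),cv2.MORPH_OPEN,np.ones((3,3),np.uint8))
    cs=[k for k in cv2.findContours(m,cv2.RETR_EXTERNAL,cv2.CHAIN_APPROX_NONE)[0] if cv2.contourArea(k)>30]
    k=max(cs,key=cv2.contourArea)
    P=plane(c,cv2.convexHull(k).reshape(-1,2),Z,z)[:,:2]*1000
    (x,y),(w,h),a=cv2.minAreaRect(P.astype(np.float32))
    if w<h: w,h,a=h,w,a+90
    return np.array([x,y]),w,h,(a+90)%180-90
def Rz(deg):   # tool down; tool y (closing) at world angle deg+90 ... tool x at angle deg
    a=np.radians(deg); return np.array([[np.cos(a),np.sin(a),0],[np.sin(a),-np.cos(a),0],[0,0,-1]])
E
python3 - <<'E'
from h import *
np.set_printoptions(precision=1,suppress=True)
c=grab("top");X=xyz(c);H=hsv(c);h,s,v=H[...,0],H[...,1],H[...,2]
for n,(u,w) in dict(pile=(280,200),post=(203,215),riser=(242,134),tray=(322,132),easel=(360,198),jar=(411,132),wr=(452,205),bench=(500,250),tube=(279,194),blue=(268,185),case=(282,223)).items():
    print(n,X[w,u]*1000,H[w,u])
reg=lambda a,b,cc,d:np.pad(np.ones((d-b,cc-a),bool),((b,400-d),(a,640-cc)))
print("post",rect(c,(h>60)&(h<95)&(s>80)&reg(170,180,235,235),.010))
print("tray",rect(c,((h<8)|(h>172))&(s>150)&reg(280,90,365,170),.008))
print("riser",rect(c,((np.abs(X[...,2]-.018)<.006))&reg(205,95,280,170),.018))
print("case",rect(c,(h>20)&(h<32)&(s>170)&reg(250,165,310,240)&(X[...,2]>.02),.034))
m=reg(325,160,405,235)&(s<60)&(v>100)&(X[...,2]>.01)
P=X[m]; P=P[(P[:,2]>.02)]; q=P.mean(0);n=np.linalg.svd(P-q)[2][2];n*=np.sign(n[2]);print("easel",q*1000,n,np.degrees(np.arccos(n[2])),np.degrees(np.arctan2(n[1],n[0])))
E
```

```text
pile [460.4 107.4  73.2] [150 255   1]
post [434.3 303.4  12.4] [ 73 123  87]
riser [640.7 211.4  22. ] [ 11 146  84]
tray [651.8   8.6   3.6] [  2 202 143]
easel [471.2 -83.5  42.6] [ 26  34 149]
jar [ 625.2 -205.2   79.8] [ 20  21 146]
wr [ 460.1 -313.7    8.3] [ 16  23 147]
bench [ 349.4 -427.     1.3] [ 18 117 188]
tube [475.  110.1  72.7] [ 0 30 42]
blue [501.4 139.   52.3] [108 216 125]
case [411.  105.1  35.8] [ 24 213  98]
post (array([449.3, 309.7]), 87.1602783203125, 85.39093780517578, 2.768110513687134)
tray (array([652.3,  11.6]), 134.1673126220703, 112.376953125, -1.5784683227539062)
riser (array([645.5, 214.3]), 130.66323852539062, 100.73261260986328, -5.185203552246094)
case (array([414.8,  96.2]), 58.018375396728516, 16.648883819580078, -75.76965141296387)
easel [466.2 -87.5  54.2] [ 0.9 -0.4  0.3] 74.73750039195549 -22.43063417796799
```

Run:
```python
from h import *
np.set_printoptions(precision=1,suppress=True)
print(np.array(robot.read_tcp_rot()))
for a in (13,193,-167): print(a,robot.ik([.46,.107,.25],Rz(a)))
a=193
robot.goto([.46,.115,.25],Rz(a)); print(robot.read_t(),robot.read_qpos())
c=grab("wrist","w1"); np.save("/tmp/w1.npy",c,allow_pickle=True)
```

```text
[[ 0.9 -0.4 -0. ]
 [-0.4 -0.9 -0. ]
 [ 0.   0.  -1. ]]
13 [ 37.1   0.1 -21.7   0.  -68.2  65.9]
193 [  37.1    0.1  -21.7    0.   -68.2 -114.1]
-167 [  37.1    0.1  -21.7    0.   -68.2 -114.1]
2.0583 [  37.9    0.3  -21.5    0.   -68.2 -114.9]
```

View pics/w1.png

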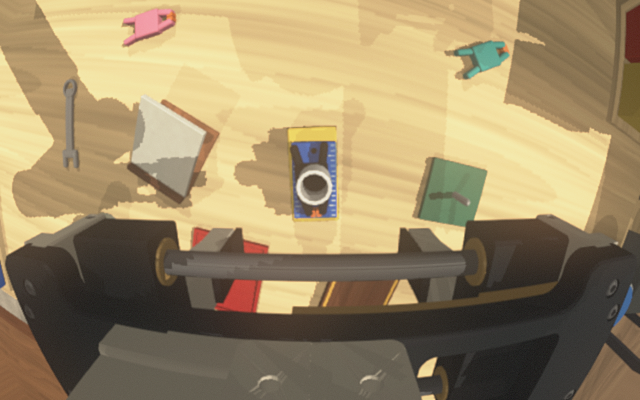

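The wrist view shows the tube at (314,186) on the clamp, whose orange pads are at (316,213), all lying along the blue square and yellow case (290–337, 126–220). The post base is at (452,190) and the easel at (172,150). Next I measure them.

Run:
```python
from h import *
np.set_printoptions(precision=1,suppress=True)
c=np.load("/tmp/w1.npy",allow_pickle=True).item();X=xyz(c);H=hsv(c);h,s,v=H[...,0].astype(int),H[...,1],H[...,2]
reg=lambda a,b,cc,d:np.pad(np.ones((d-b,cc-a),bool),((b,400-d),(a,640-cc)))
R=reg(270,110,360,225)
print("tube top",rect(c,R&(X[...,2]>.095),.110), X[R&(X[...,2]>.095)].mean(0)*1000)
print("square",rect(c,R&(h>100)&(h<130)&(s>110)&(v>50),.052))
print("case",rect(c,R&(h>18)&(h<32)&(s>130)&(X[...,2]>.02),.034))
print("case all",rect(c,R&(X[...,2]>.025)&(X[...,2]<.06),.034))
m=R&((h<12)|(h>172))&(s>150);v_,u_=np.nonzero(m);print("orange",plane(c,[[u_.mean(),v_.mean()]],Z,.07)*1000,m.sum())
m=R&(v<70)&(X[...,2]>.06)&(X[...,2]<.085);print("clamp",rect(c,m,.070),X[m].mean(0)*1000)
print("post",rect(c,reg(405,145,500,228)&(h>55)&(h<95)&(s>80),.010))
m=reg(405,145,500,228)&(X[...,2]>.03); print("posttop",m.sum(), X[m][X[m][:,2]>.045].mean(0)*1000, X[m].max(0)*1000)
m=reg(120,90,225,205)&(X[...,2]>.015)&(s<75)&(v>90)
P=X[m]
for _ in range(4):
    q=P.mean(0);n=np.linalg.svd(P-q,full_matrices=False)[2][2];n*=np.sign(n[2]);e=abs((P-q)@n);P=P[e<max(.003,2*np.median(e))]
print("easel",len(P),q*1000,np.round(n,4),np.degrees(np.arccos(n[2])),np.degrees(np.arctan2(n[1],n[0])))
for z in (0.,): 
    m=reg(340,130,400,220);print("bench z",np.median(X[m][:,2])*1000)
cv2.imwrite("pics/w1z.png",cv2.resize(cv2.cvtColor(c["im"][115:225,265:365],cv2.COLOR_RGB2BGR),None,fx=5,fy=5,interpolation=cv2.INTER_CUBIC))
```

```text
tube top (array([460.7, 108. ]), 36.436092376708984, 33.69126892089844, 12.920328140258789) [456.9 107.4 129. ]Traceback (most recent call last):
  File "<stdin>", line 7, in <module>
  File "h.py", line 32, in rect
    k=max(cs,key=cv2.contourArea)
ValueError: max() iterable argument is empty
```

Run:
```python
from h import *
np.set_printoptions(precision=1,suppress=True)
c=np.load("/tmp/w1.npy",allow_pickle=True).item();X=xyz(c);H=hsv(c)
for u,w in ((300,152),(330,150),(310,133),(303,180),(316,213),(315,160),(380,150),(460,170),(160,140),(316,186),(150,180)): print((u,w),H[w,u],X[w,u]*1000,c["d"][w,u])
cv2.imwrite("pics/w1z.png",cv2.resize(cv2.cvtColor(c["im"][115:225,265:365],cv2.COLOR_RGB2BGR),None,fx=5,fy=5,interpolation=cv2.INTER_CUBIC))
```

```text
(300, 152) [115  82 143] [438.1  85.2  52.4] 0.35329857
(330, 150) [112  81 173] [428.4 118.4  49.8] 0.3552756
(310, 133) [ 24 146 231] [415.3  91.2  33.1] 0.36655724
(303, 180) [ 15  58 114] [465.9  95.8  69.2] 0.34474486
(316, 213) [ 11 156 217] [501.8 118.7  64.4] 0.35982066
(315, 160) [120  49 109] [443.7 104.1  49.8] 0.35840404
(380, 150) [ 20 101 228] [417.7 186.2  -0.4] 0.40507507
(460, 170) [ 48  64 151] [414.5 304.9   7.4] 0.4036764
(160, 140) [ 23  44 216] [459.2 -95.1  47.1] 0.3532304
(316, 186) [16 90 85] [469.4 111.5  69. ] 0.34671864
(150, 180) [ 14 114 107] [ 521.6 -116.1   26. ] 0.3881326
```

View pics/w1z.png

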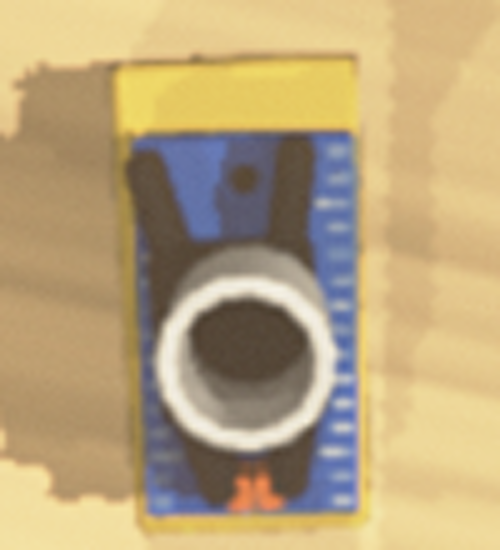

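The crop shows all four pieces clearly: tube rim centre at (247,365), pads at the bottom, handles at the top. I adjust the colour thresholds and measure again.

Run:
```python
from h import *
np.set_printoptions(precision=1,suppress=True)
c=np.load("/tmp/w1.npy",allow_pickle=True).item();X=xyz(c);H=hsv(c);h,s,v=H[...,0].astype(int),H[...,1],H[...,2]
reg=lambda a,b,cc,d:np.pad(np.ones((d-b,cc-a),bool),((b,400-d),(a,640-cc)))
R=reg(270,110,360,225)
m=R&(X[...,2]>.095)&(X[...,2]<.125);print("tube",np.median(X[m],0)*1000)
print("square",rect(c,R&(h>100)&(h<130)&(s>55),.052))
print("case",rect(c,R&(h>18)&(h<32)&(s>130)&(X[...,2]>.02),.034))
print("case all",rect(c,R&(X[...,2]>.02),.034))
m=R&((h<14)|(h>172))&(s>130)&(X[...,2]>.055);v_,u_=np.nonzero(m);print("orange",plane(c,[[u_.mean(),v_.mean()]],Z,.065)*1000,m.sum())
m=R&(X[...,2]>.06)&(X[...,2]<.085)&(s<100);print("clamp",rect(c,m,.070),X[m].mean(0)*1000)
gm=reg(405,145,500,228)&(h>35)&(h<95)&(s>45)&(X[...,2]>.004);print("post",rect(c,gm,.010), gm.sum())
m=reg(405,145,500,228)&(X[...,2]>.03)&(X[...,2]<.06); print("posttop",m.sum(), X[m][X[m][:,2]>.047].mean(0)*1000, X[m][:,2].max()*1000)
m=reg(120,90,225,205)&(X[...,2]>.015)&(s<75)&(v>90)
P=X[m]
for _ in range(5):
    q=P.mean(0);n=np.linalg.svd(P-q,full_matrices=False)[2][2];n*=np.sign(n[2]);e=abs((P-q)@n);P=P[e<max(.003,2*np.median(e))]
print("easel",len(P),q*1000,np.round(n,4),np.degrees(np.arccos(n[2])),np.degrees(np.arctan2(n[1],n[0])))
# in-plane
yaw=np.arctan2(n[1],n[0]); 
m=reg(120,90,225,205)&(abs((X-q)@n)<.004)&(X[...,2]>.012)&(s<75)
k=max(cv2.findContours(m.astype(np.uint8),0,1)[0],key=cv2.contourArea)
W=plane(c,cv2.convexHull(k).reshape(-1,2),n,q@n)
y=np.cross(Z,n);y/=np.linalg.norm(y);x=np.cross(y,n)
r=cv2.minAreaRect((np.c_[(W-q)@x,(W-q)@y]*1000).astype(np.float32));print(r, x,y); cc=q+x*r[0][0]/1000+y*r[0][1]/1000;print("centre",cc*1000)
```

```text
tube [463.5 108.4 108.3]
square (array([437.1,  89.7]), 23.281015396118164, 16.092205047607422, 12.678489685058594)
case (array([415.9,  92.6]), 57.99652099609375, 17.51917266845703, -74.61645984649658)
case all (array([464.7, 106. ]), 119.34700012207031, 60.74981689453125, 14.715965270996094)
orange [[501.4 117.9  65. ]] 58
clamp (array([467.5, 108.7]), 26.815217971801758, 22.876235961914062, -77.01137924194336) [461.5 104.4  68.5]
post (array([449.3, 305.5]), 87.28357696533203, 87.08562469482422, -87.56476902961731) 2975
posttop 82 [449.5 305.5  50.6] 54.13384227872958
easel 3829 [466.  -88.1  45.5] [ 0.4 -0.1  0.9] 25.034392814319496 -19.33990104138049
((6.018394470214844, -1.9345893859863281), (101.75910186767578, 120.2260971069336), 89.97083282470703) [ 0.9 -0.3 -0.4] [ 0.3  0.9 -0. ]
centre [470.5 -91.7  43. ]
```

```bash
cat >> h.py <<'E'
def up(z,speed=.2):
    p=np.array(robot.read_position());p[2]=z;robot.servo_line(p,speed=speed)
def guard(z_end,fmax=4,step=.001,n=Z,dist=None):
    """small steps against n until the outside force along n rises by fmax or z_end is reached"""
    robot.dwell(.15); f0=np.array(robot.read_force())@n
    p=np.array(robot.read_position()); f=0
    while p[2]>z_end:
        p=p-n*step; robot.servo_line(p,speed=.02); f=np.array(robot.read_force())@n-f0
        if f>fmax: break
    print("guard stop",np.round(np.array(robot.read_position())*1000,1),"dF",round(f,1)); return f
def stat(): print("t",round(robot.read_t(),1),"w",round(robot.read_grip_width()*88,1),"ff",np.round(robot.read_finger_force(),1),"F",np.round(robot.read_force(),1),"p",np.round(np.array(robot.read_position())*1000,1))
E
python3 - <<'E'
from h import *
R=Rz(195)
robot.goto([.461,.108,.16],R); robot.servo_line([.461,.108,.079],speed=.1); stat()
robot.move_gripper(0.0); stat()
up(.22,.15); stat()
print(robot.ik([.4494,.3065,.12],R))
robot.goto([.4494,.3065,.20],R); stat()
grab("wrist","w2"); grab("side","s2")
E
```

```text
t 3.5 w 88.0 ff 0.0 F [ 0.3 -0.5  0.1] p [461.5 108.3  79.7]
t 4.4 w 35.5 ff 30.0 F [-0.2  0.4  0.6] p [461. 108.  79.]
t 5.5 w 36.2 ff 30.0 F [ 0.4  0.3 -0.9] p [460.4 107.7 219.1]
[  54.94081104   13.78986087  -24.14713485    0.          -52.06300428
 -129.94081104]
t 6.3 w 35.7 ff 30.0 F [ 0.  -0.1  0.4] p [449.  306.6 199.1]
```

View pics/w2.png

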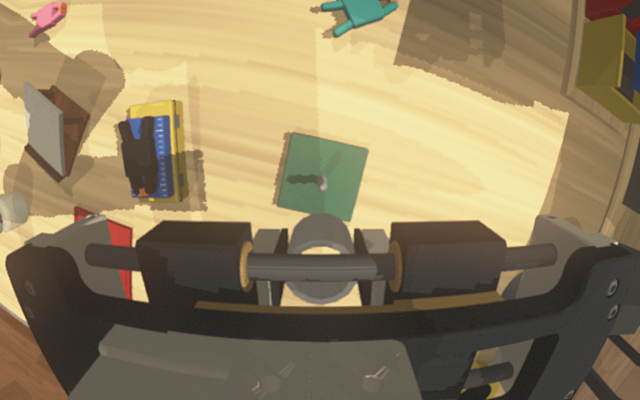

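The tube is held between the fingers at (320,260). The post base shows at (320,175) with its tip at (322,185). I refine the post position, then descend.

Run:
```python
from h import *
np.set_printoptions(precision=1,suppress=True)
c=grab("wrist");H=hsv(c);h,s=H[...,0],H[...,1];X=xyz(c)
m=(h>40)&(h<95)&(s>60);m[:120]=0;m[225:]=0;m[:,:260]=0;m[:,380:]=0
b=rect(c,m,.010);print(b)
t=X[(X[...,2]>.045)&(X[...,2]<.06)&(np.hypot(X[...,0]-.449,X[...,1]-.306)<.025)];print(len(t),t.mean(0)*1000 if len(t) else "")
x,y=b[0]/1000
if np.hypot(x-.4494,y-.3065)<.006:
    R=Rz(195); robot.servo_line([x,y,.10],R); robot.servo_line([x,y,.030],speed=.06); stat()
    guard(.0165)
    stat(); robot.move_gripper(1.0); stat(); up(.20,.15)
    robot.goto([.445,.105,.20],R); c=grab("wrist","w3"); np.save("/tmp/w3.npy",c,allow_pickle=True); stat()
```

```text
(array([449. , 306.9]), 87.0766830444336, 86.94500732421875, -87.52486872673035)
73 [448.5 306.9  51. ]
t 8.6 w 36.1 ff 30.0 F [-0.  -0.1 -0.8] p [449.2 307.2  30.4]
guard stop [449.3 307.2  18.9] dF 6.5
t 11.7 w 35.6 ff 30.0 F [-1.7 -1.   5.9] p [449.3 307.2  18.9]
t 12.7 w 87.8 ff 0.0 F [ 0.8 -0.5 -0.1] p [449.1 307.1  18.4]
t 15.0 w 88.3 ff 0.0 F [-0.5  0.1 -0.2] p [445.3 105.3 199.9]
```

View pics/w3.png

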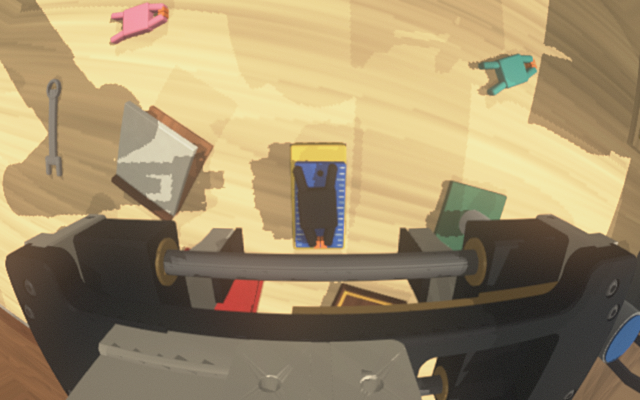

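The clamp lies at (318,200), handles at the top (y≈165) and pads at (320,242). The case and square are below it, slightly rotated.

Run:
```python
from h import *
np.set_printoptions(precision=1,suppress=True)
c=np.load("/tmp/w3.npy",allow_pickle=True).item();X=xyz(c);H=hsv(c);h,s,v=H[...,0].astype(int),H[...,1],H[...,2].astype(int)
reg=lambda a,b,cc,d:np.pad(np.ones((d-b,cc-a),bool),((b,400-d),(a,640-cc)))
R=reg(275,130,365,250)
print("H",[H[w,u] for u,w in ((318,205),(318,175),(340,200),(320,242))])
m=R&(v<90)&(X[...,2]>.058); r=rect(c,m,.070);print("clamp",r)
a=np.radians(r[3]);e=np.array([np.cos(a),np.sin(a)]);n=np.array([-e[1],e[0]])
vv,uu=np.nonzero(m);P=plane(c,np.c_[uu,vv],Z,.070)[:,:2]*1000-r[0];A=P@e;B=P@n
for k in range(-48,48,4):
    b=B[(A>=k)&(A<k+4)]
    if len(b): print(k,len(b),b.min(),b.max())
mo=R&(h<14)&(s>130)&(X[...,2]>.055);vv,uu=np.nonzero(mo);print("orange",plane(c,[[uu.mean(),vv.mean()]],Z,.065)*1000,(plane(c,np.c_[uu,vv],Z,.065)[:,:2]*1000-r[0])@e)
print("square",rect(c,R&(h>95)&(h<130)&(s>55)|m,.052)); print("case",rect(c,R&(X[...,2]>.02),.034))
```

```text
H [array([14, 72, 81], dtype=uint8), array([ 0, 32, 88], dtype=uint8), array([112, 108, 166], dtype=uint8), array([ 10, 154, 187], dtype=uint8)]
clamp (array([464.9, 105.4]), 75.44287872314453, 36.87215805053711, 18.685190200805664)
-44 8 13.229345368743157 17.09001624879084
-40 15 -18.18640588428328 14.930402880202564
-36 25 -18.428696127199824 19.409928383016524
-32 45 -17.96886201822054 19.247162176183835
-28 66 -17.34519875165314 18.13814646142201
-24 97 -17.427808643476812 16.914313763672233
-20 150 -18.014094385331582 17.64499362497997
-16 155 -18.09902406833407 18.436083770133767
-12 153 -17.735015974618715 18.220267027603136
-8 152 -18.082969430341315 18.004513107042133
-4 149 -18.436074507286143 17.78875021546052
0 147 -17.816562880290086 18.436088577455287
4 145 -18.08597451017809 18.329956038149984
8 146 -18.450032435915023 18.117614651584148
12 141 -17.830818929900094 17.905110758209332
16 131 -18.015700592035042 17.69237041870909
20 78 -15.314669668064333 15.500662413234096
24 85 -14.681938262690185 14.28487271028288
28 71 -14.045762395231376 14.114100916973667
32 54 -11.482580988575391 12.884162509971816
36 25 -10.651776771126634 11.643513086119244
orange [[501.1 118.   65. ]] [31.5 32.3 32.4 32.5 32.6 32.7 33.5 33.5 33.6 33.7 33.8 34.6 34.6 34.7
 34.8 34.9 35.  35.6 35.7 35.7 35.8 35.9 36.  36.1 36.7 36.8 36.9 36.9
 37.1 37.1 37.2 37.3 37.8 37.9 38.  38.  38.2 38.2 38.3 38.4 39.  39.
 39.1 39.2 39.3 39.4 39.4 39.5 40.  40.1 40.2 40.2 40.3 40.4 40.5 40.6
 40.6 40.7 41.1 41.1 41.2 41.3 41.3 41.4 41.5 41.6 41.7 41.8 41.8 41.9
 42.2 42.3 42.3 42.4 42.5 42.5 42.7 42.7 42.8 42.9 43.  43. ]
square (array([466.8, 109.5]), 90.58250427246094, 49.33203887939453, 12.717134475708008)
case (array([463.6, 105.9]), 119.0253677368164, 60.54600524902344, 15.923420906066895)
```

Run:
```python
from h import *
np.set_printoptions(precision=1,suppress=True)
R=Rz(198.7); p=[.4645,.1052]
robot.goto([*p,.12],R); robot.servo_line([*p,.055],speed=.08); stat()
robot.move_gripper(0.0); stat(); up(.085,.05); stat(); up(.20,.15); stat()
R=Rz(178.4); q=robot.ik([.715,.012,.20],R); print(q)
robot.goto([.715,.012,.20],R); c=grab("wrist","w4"); np.save("/tmp/w4.npy",c,allow_pickle=True); stat()
```

```text
t 16.4 w 87.6 ff 0.0 F [ 0.  -0.7  0.2] p [464.9 105.4  55.5]
t 17.2 w 38.0 ff 30.0 F [-0.   0.1  0.3] p [464.5 105.2  55. ]
t 18.0 w 37.9 ff 30.0 F [-0.5 -0.3 -1.5] p [464.4 105.2  85. ]
t 18.9 w 37.8 ff 30.0 F [ 0.2 -0.7 -0.9] p [463.8 104.9 199. ]
[  16.5   25.2    4.3    0.   -69.1 -108.1]
t 20.0 w 37.5 ff 30.0 F [ 1.1 -0.7 -0.8] p [714.2  12.8 200.2]
```

View pics/w4.png

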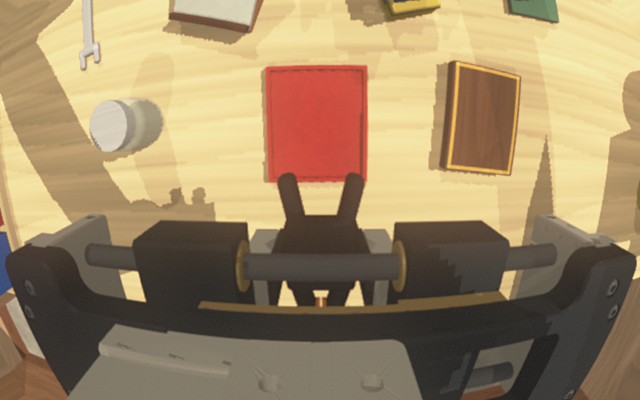

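The clamp is gripped by its block, handles towards the tray. The tray is at (316,123) and the riser at (481,118), both fully visible.

Run:
```python
from h import *
np.set_printoptions(precision=1,suppress=True)
c=np.load("/tmp/w4.npy",allow_pickle=True).item();X=xyz(c);H=hsv(c);h,s,v=H[...,0].astype(int),H[...,1],H[...,2].astype(int)
reg=lambda a,b,cc,d:np.pad(np.ones((d-b,cc-a),bool),((b,400-d),(a,640-cc)))
t=rect(c,reg(240,50,390,200)&((h<9)|(h>172))&(s>120),.008);print("tray",t)
r=rect(c,reg(425,45,540,190)&(X[...,2]>.010),.018);print("riser",r)
P=X[reg(290,100,340,150)];print("floor z",np.median(P[...,2])*1000, "riser z",np.median(X[reg(465,100,500,140)][:,2])*1000)
if np.hypot(*(t[0]-[652.3,11.6]))<6:
    x,y=t[0]/1000; R=Rz(180+t[3])
    robot.servo_line([x,y,.10],R); robot.servo_line([x,y,.020],speed=.06); stat()
    guard(.006); stat(); robot.move_gripper(0.6); stat(); up(.20,.15)
    R=Rz(195); robot.goto([.455,.105,.18],R); c=grab("wrist","w5"); np.save("/tmp/w5.npy",c,allow_pickle=True); stat()
    robot.move_gripper(1.0); grab("top","t5")
```

```text
tray (array([652.6,   8.5]), 132.78579711914062, 113.2327651977539, -1.1506729125976562)
riser (array([645.4, 208.7]), 129.53988647460938, 101.78121185302734, -5.4158477783203125)
floor z 3.8866625598591718 riser z 16.91932224210432
t 22.4 w 37.9 ff 30.0 F [ 0.5 -0.6 -1.5] p [652.9   8.6  20.5]
guard stop [653.    8.6   8. ] dF 5.2
t 25.8 w 38.0 ff 30.0 F [-2.2  0.   4. ] p [653.    8.6   8. ]
t 26.3 w 52.4 ff 0.0 F [ 0.4  0.8 -0.3] p [652.8   8.6   7.3]
t 28.7 w 52.7 ff 0.0 F [-0.6 -0.1  0. ] p [456.1 105.2 180.2]
```

View pics/w5.png

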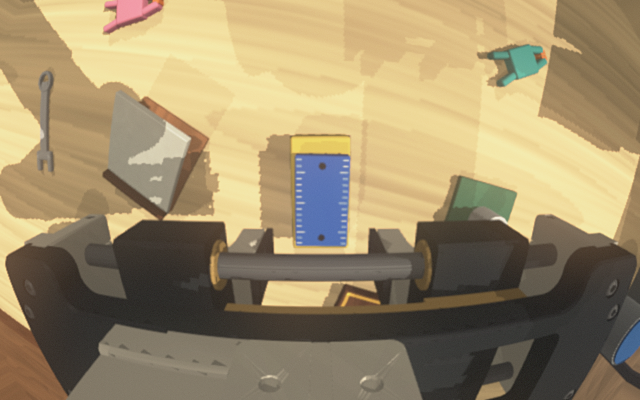

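The blue square is clear at (322,200), with the case's end at (320,145) behind it. I check the placed clamp and tube in the top frame, then measure the square, case and easel.

Run:
```python
from h import *
np.set_printoptions(precision=1,suppress=True)
reg=lambda a,b,cc,d:np.pad(np.ones((d-b,cc-a),bool),((b,400-d),(a,640-cc)))
c=grab("top");X=xyz(c);H=hsv(c);h,s,v=H[...,0].astype(int),H[...,1].astype(int),H[...,2].astype(int)
T=reg(290,90,360,170)
print("top clamp",rect(c,T&(X[...,2]>.016),.023),"tray",rect(c,T&(((h<8)|(h>172))&(s>150)|(X[...,2]>.016)),.008))
m=reg(175,180,235,235)&(X[...,2]>.03);print("top tube",rect(c,m,.050))
c=np.load("/tmp/w5.npy",allow_pickle=True).item();X=xyz(c);H=hsv(c);h,s,v=H[...,0].astype(int),H[...,1],H[...,2].astype(int)
R=reg(270,120,370,250)
print("square",rect(c,R&(h>95)&(h<130)&(s>55),.052)); print("case",rect(c,R&(X[...,2]>.02),.034))
m=R&(X[...,2]>.02);P=plane(c,np.argwhere(m&(X[...,2]<.043)&(h>18)&(h<32))[:,::-1],Z,.034);print("z sq",np.median(X[R&(h>95)&(h<130)&(s>55)][:,2]))
m=reg(95,80,215,220)&(X[...,2]>.015)&(s<75)&(v>90);P=X[m]
for _ in range(5):
    q=P.mean(0);n=np.linalg.svd(P-q,full_matrices=False)[2][2];n*=np.sign(n[2]);e=abs((P-q)@n);P=P[e<max(.003,2*np.median(e))]
print("easel",len(P),q*1000,np.degrees(np.arccos(n[2])),np.degrees(np.arctan2(n[1],n[0])))
cv2.imwrite("pics/w5e.png",cv2.resize(cv2.cvtColor(c["im"][75:225,90:230],cv2.COLOR_RGB2BGR),None,fx=4,fy=4,interpolation=cv2.INTER_CUBIC))
```

```text
top clamp (array([572.1,  53.6]), 70.22056579589844, 46.604408264160156, 89.92676544189453) tray (array([635.2,  22. ]), 169.6355743408203, 131.63699340820312, -1.9645919799804688)
top tube (array([450.7, 292.1]), 143.9071044921875, 132.75376892089844, -88.02833199501038)
square (array([466.8, 108.3]), 90.63780212402344, 50.576873779296875, 14.294858932495117)
case (array([463.9, 106. ]), 118.58125305175781, 59.423648834228516, 15.149016380310059)
z sq 0.050851852813053905
easel 5002 [465.4 -87.4  45.9] 24.997338905132597 -19.32364132177652
```

View pics/w5e.png

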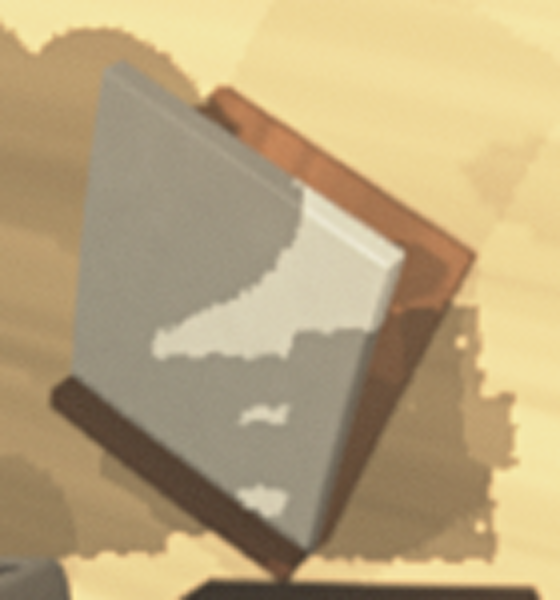

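The easel crop shows the board face with its top edge from (103,75) to (390,268), its sides down to the ledge, and the ledge's inner top edge from (72,378) to (305,550). I cast these onto the board plane.

Run:
```python
from h import *
np.set_printoptions(precision=1,suppress=True)
c=np.load("/tmp/w5.npy",allow_pickle=True).item()
az=np.radians(-19.33);t=np.radians(25)
n=np.array([np.sin(t)*np.cos(az),np.sin(t)*np.sin(az),np.cos(t)]);q=np.array([.4654,-.0874,.0470])
x=np.array([-np.cos(t)*np.cos(az),-np.cos(t)*np.sin(az),np.sin(t)]);y=np.cross(n,x)
o=q+x*((.020-q[2])/x[2]); print("o",o*1000,"y",y)
px=lambda u,v:[90+(u+.5)/4-.5,75+(v+.5)/4-.5]
def show(name,pts,off=0):
    P=plane(c,[px(*p) for p in pts],n,q@n+off); print(name,np.c_[(P-o)@x,(P-o)@y]*1000)
show("top edge",[(103,75),(200,140),(300,208),(390,268)])
show("left",[(97,130),(88,230),(78,330)]); show("right",[(380,310),(355,400),(333,485)])
show("ledge inner top",[(72,378),(190,465),(305,550)],.010)
```

```text
o [ 520.  -106.6   20. ] y [-0.3 -0.9 -0. ]
top edge [[111.6  51.6]
 [112.5  14.7]
 [112.8 -19.3]
 [113.2 -47.5]]
left [[94.4 50.8]
 [60.4 49.5]
 [20.5 50. ]]
right [[100.1 -48.4]
 [ 68.3 -49.2]
 [ 33.8 -49.9]]
ledge inner top [[ 13.   42.2]
 [ 14.8  -7.3]
 [ 14.4 -50.9]]
```

```bash
cat >> h.py <<'E'
def guardd(d,dist,fmax,step=.001):
    robot.dwell(.15); d=np.asarray(d); f0=np.array(robot.read_force())@d
    p=np.array(robot.read_position()); k=0;f=0
    while k*step<dist and f<fmax:
        p=p+d*step;k+=1; robot.servo_line(p,speed=.02); f=-(np.array(robot.read_force())@d-f0)
    print("guardd",k*step,"dF",round(f,1)); return f,k*step
az=np.radians(-19.33);t_=np.radians(25)
En=np.array([np.sin(t_)*np.cos(az),np.sin(t_)*np.sin(az),np.cos(t_)])
Ex=np.array([-np.cos(t_)*np.cos(az),-np.cos(t_)*np.sin(az),np.sin(t_)]);Ey=np.cross(En,Ex)
Eo=np.array([.5200,-.1066,.0200])
ER=np.c_[Ex,np.cross(-En,Ex),-En]
E
python3 - <<'E'
from h import *
np.set_printoptions(precision=1,suppress=True)
R=Rz(194.3); p=[.4668,.1083]
tgt=Eo+Ex*.050+Ey*.0005+En*.0035
for k in (0,.02,.09): print(robot.ik(tgt+En*k,ER))
robot.goto([*p,.10],R); robot.servo_line([*p,.0375],speed=.06); stat()
robot.move_gripper(0.0); stat(); up(.07,.05); stat(); up(.20,.15); stat()
grab("wrist","w6")
robot.goto(tgt+En*.09,ER); stat()
c=grab("wrist","w7")
print(np.round(robot.read_qpos(),1))
E
```

```text
[   4.    29.5  -12.6  -10.2  -71.4 -108.1]
[   3.7   28.8  -10.8   -9.9  -73.9 -108.3]
[   2.7   27.2   -3.8   -9.2  -82.5 -108.9]
t 31.2 w 88.2 ff 0.0 F [ 0.5 -0.7  0.5] p [467.1 108.5  37.8]
t 31.9 w 52.0 ff 30.0 F [-1.   0.6  0.3] p [466.8 108.3  37.5]
t 32.7 w 52.1 ff 30.0 F [-0.5  0.9 -1.1] p [466.7 108.3  69.9]
t 33.7 w 51.4 ff 30.0 F [ 0.4 -0.6 -0.9] p [466.1 108.  199. ]
t 34.7 w 52.0 ff 30.0 F [ 0.2 -0.6 -0.4] p [ 514.2 -105.6  124.9]
[   2.7   27.3   -3.8   -9.2  -82.4 -108.9]
```

View pics/w7.png

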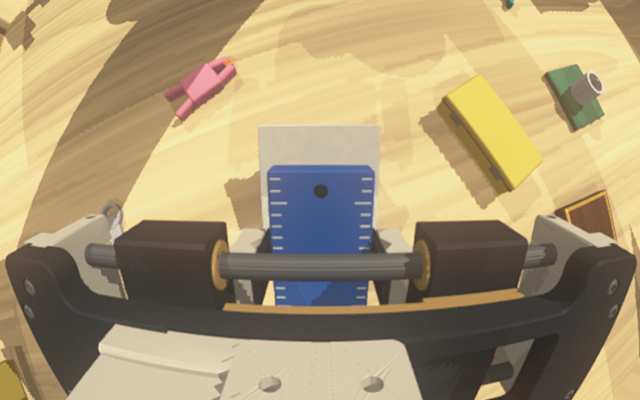

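The square is held level and lined up with the board: board 259–380, square 268–375, parallel edges. Now I lower it, slide it to the ledge and release.

Run:
```python
from h import *
np.set_printoptions(precision=1,suppress=True)
tgt=Eo+Ex*.050+Ey*.0005+En*.0035
robot.servo_line(tgt+En*.008,speed=.06)
guardd(-En,.014,3.5); stat(); p=np.array(robot.read_position());print("easel frame",[(p-Eo)@a*1000 for a in (Ex,Ey,En)])
guardd(-Ex,.014,7); stat(); p=np.array(robot.read_position());print("easel frame",[(p-Eo)@a*1000 for a in (Ex,Ey,En)])
```

```text
guardd 0.009000000000000001 dF 5.8
t 38.6 w 51.8 ff 30.0 F [0.7 0.4 5.7] p [478.7 -92.6  44.4]
easel frame [np.float64(49.839520627422246), np.float64(0.46805562960013075), np.float64(3.6810604715412163)]
guardd 0.006 dF 11.0
t 40.3 w 51.8 ff 30.0 F [-7.4  4.4 14. ] p [481.5 -93.7  43. ]
easel frame [np.float64(46.498875486486284), np.float64(0.5381865567052134), np.float64(3.6730855806957203)]
```

Run:
```python
from h import *
np.set_printoptions(precision=1,suppress=True)
p=np.array(robot.read_position()); robot.servo_line(p-Ex*.0006,speed=.02); stat()
robot.move_gripper(1.0); stat()
p=np.array(robot.read_position()); robot.servo_line(p+En*.10,speed=.12)
c=grab("wrist","w8");np.save("/tmp/w8.npy",c,allow_pickle=True); stat()
```

```text
t 40.5 w 51.6 ff 30.0 F [-2.4  2.1  5.6] p [481.5 -93.6  43. ]
t 41.3 w 88.2 ff 0.0 F [0.2 0.2 0.1] p [482.  -93.9  42.7]
t 42.4 w 87.8 ff 0.0 F [ 0.4 -0.  -0.2] p [ 521.2 -107.7  132.6]
```

View pics/w8.png

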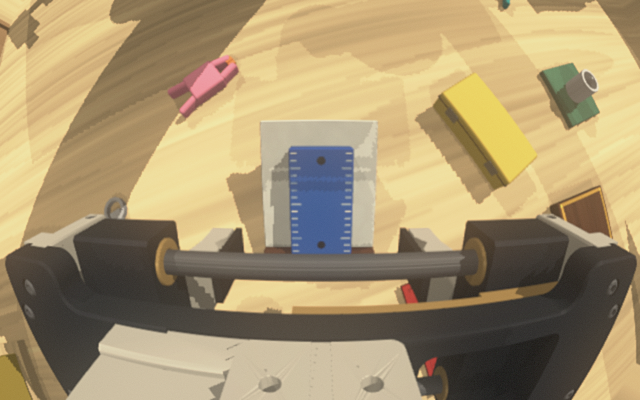

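The square lies at the ledge, centred (289–353 on the board 261–377). Now the case: one fresh look, then grasp and carry.

Run:
```python
from h import *
np.set_printoptions(precision=1,suppress=True)
reg=lambda a,b,cc,d:np.pad(np.ones((d-b,cc-a),bool),((b,400-d),(a,640-cc)))
robot.goto([.475,.106,.20],Rz(195)); c=grab("wrist");X=xyz(c);H=hsv(c);h,s=H[...,0],H[...,1]
m=reg(260,100,380,250)&(X[...,2]>.022)&(X[...,2]<.05)
r=rect(c,m,.034); print("case",r,"hsv",rect(c,reg(260,100,380,250)&(h>18)&(h<32)&(s>130)&(X[...,2]>.01),.034))
if np.hypot(*(r[0]-[464,106]))<6 and abs(r[3]-15)<4:
    x,y=r[0]/1000; R=Rz(180+r[3])
    robot.goto([x,y,.08],R); robot.servo_line([x,y,.006],speed=.06); stat()
    robot.move_gripper(0.0); stat(); up(.03,.04); stat(); up(.20,.15); stat()
    robot.goto([.715,.209,.20],Rz(174.6)); c=grab("wrist","w9");X=xyz(c);stat()
    print("riser",rect(c,reg(220,30,420,215)&(X[...,2]>.010)&(X[...,2]<.03),.018))
```

```text
case (array([465. , 106.6]), 118.95030212402344, 60.24237823486328, 15.31867504119873) hsv (array([464.5, 105.9]), 117.75279235839844, 58.55373764038086, 15.013057708740234)
t 45.3 w 88.0 ff 0.0 F [ 0.9 -0.4 -0.6] p [465.2 106.8   6.3]
t 45.8 w 60.3 ff 30.0 F [-1.5  0.5  2.1] p [465.  106.7   6.1]
t 46.6 w 60.0 ff 30.0 F [ 0.4  0.3 -3.1] p [464.9 106.6  30. ]
t 47.9 w 60.5 ff 30.0 F [ 0.7  0.2 -1.3] p [464.4 106.4 199. ]
t 49.0 w 60.1 ff 30.0 F [ 0.3  0.  -2.6] p [714.2 208.7 200.4]
riser (array([623.1, 212.7]), 99.47509002685547, 85.28231048583984, 84.93121337890625)
```

View pics/w9.png

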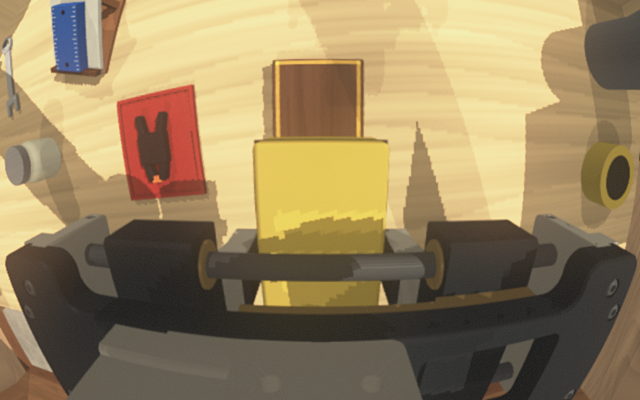

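The case is held square, and the riser is partly visible at (318,100), in line with it. The clamp in the tray is at (155,148). Placing the case now.

Run:
```python
from h import *
np.set_printoptions(precision=1,suppress=True)
reg=lambda a,b,cc,d:np.pad(np.ones((d-b,cc-a),bool),((b,400-d),(a,640-cc)))
x,y=.6454,.2103; R=Rz(174.8)
robot.servo_line([x,y,.10],R); robot.servo_line([x,y,.034],speed=.06); stat()
guard(.021); stat(); robot.move_gripper(1.0); stat(); up(.12,.12)
robot.goto([.70,.11,.27],Rz(180)); c=grab("wrist","w10");np.save("/tmp/w10.npy",c,allow_pickle=True); stat()
```

```text
t 51.2 w 60.0 ff 30.0 F [-0.2  0.2 -1.8] p [645.8 210.5  34.6]
guard stop [645.8 210.5  24.2] dF 7.4
t 54.1 w 60.1 ff 30.0 F [-1.7 -0.3  4.1] p [645.8 210.5  24.2]
t 54.8 w 88.0 ff 0.0 F [-0.5 -0.1  0.1] p [645.6 210.5  23.5]
t 56.5 w 88.0 ff 0.0 F [ 0.1  0.5 -0.2] p [699.2 110.2 268.1]
```

View pics/w10.png

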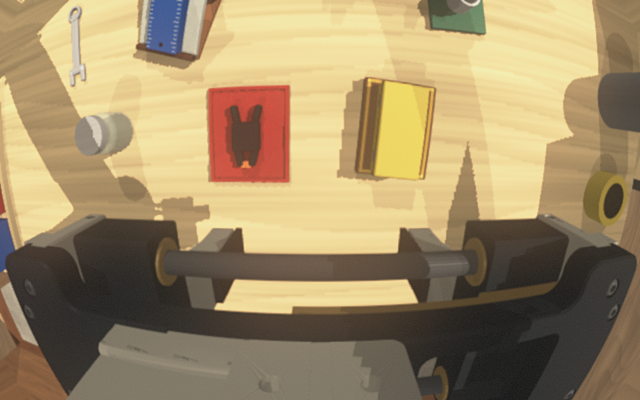

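Everything stands on its place; the case appears right of the riser's centre at (403,130), at least partly from parallax. I measure with planes at the right heights.

Run:
```python
from h import *
np.set_printoptions(precision=1,suppress=True)
reg=lambda a,b,cc,d:np.pad(np.ones((d-b,cc-a),bool),((b,400-d),(a,640-cc)))
c=np.load("/tmp/w10.npy",allow_pickle=True).item();X=xyz(c);H=hsv(c);h,s,v=H[...,0].astype(int),H[...,1],H[...,2].astype(int)
Rr=reg(340,60,450,200)
print("case",rect(c,Rr&(X[...,2]>.040),.052),"riser",rect(c,Rr&(X[...,2]>.011),.018))
T=reg(200,75,300,195)
k=T&(v<90); a=rect(c,k,.023);print("clamp",a,"tray",rect(c,T&(((h<9)|(h>172))&(s>120)|(X[...,2]>.012)),.008))
robot.goto([.655,.200,.20],Rz(175)); c=grab("wrist","w11");X=xyz(c);H=hsv(c)
m=reg(230,50,410,245)
print("close: case",rect(c,m&(X[...,2]>.040)&(X[...,2]<.07),.052),"riser",rect(c,m&(X[...,2]>.011)&(X[...,2]<.07),.018))
```

```text
case (array([646.3, 207.5]), 119.81037902832031, 61.754234313964844, -5.2069244384765625) riser (array([646.4, 209.8]), 132.1869354248047, 100.47013092041016, -5.4521484375)Traceback (most recent call last):
  File "<stdin>", line 8, in <module>
  File "h.py", line 32, in rect
    k=max(cs,key=cv2.contourArea)
ValueError: max() iterable argument is empty
```

Run:
```python
from h import *
np.set_printoptions(precision=1,suppress=True)
reg=lambda a,b,cc,d:np.pad(np.ones((d-b,cc-a),bool),((b,400-d),(a,640-cc)))
robot.goto([.70,.211,.24],Rz(175)); c=grab("wrist","w11");X=xyz(c);H=hsv(c);h,s,v=[H[...,i].astype(int) for i in range(3)]
m=reg(230,50,410,215)
print("case",rect(c,m&(X[...,2]>.040)&(X[...,2]<.07),.052),"riser",rect(c,m&(X[...,2]>.011)&(X[...,2]<.07),.018), "brown+yellow",rect(c,m&(X[...,2]>.011)&(X[...,2]<.026),.018))
a=c["im"][45:215,225:415]
robot.goto([.70,.0085,.24],Rz(179)); c=grab("wrist");X=xyz(c);H=hsv(c);h,s,v=[H[...,i].astype(int) for i in range(3)]
red=m&((h<9)|(h>172))&(s>120)&(v>90);t=rect(c,red,.008)
k=m&(X[...,2]>.013)&(X[...,2]<.04);print("tray",t,"clamp",rect(c,k,.023))
e=np.array([np.cos(np.radians(t[3])),np.sin(np.radians(t[3]))]);vv,uu=np.nonzero(k);P=plane(c,np.c_[uu,vv],Z,.023)[:,:2]*1000-t[0];A=P@e;B=P@[-e[1],e[0]]
for j in range(-48,48,4):
    b=B[(A>=j)&(A<j+4)]
    if len(b): print(j,len(b),b.min(),b.max())
b=c["im"][45:215,225:415]
cv2.imwrite("pics/w11.png",cv2.resize(np.hstack([a,b])[:,:,::-1],None,fx=2,fy=2)); stat()
```

```text
case (array([646. , 209.7]), 118.39947509765625, 60.04011917114258, -5.468391418457031) riser (array([646.4, 211. ]), 133.31341552734375, 99.38844299316406, -5.722908020019531) brown+yellow (array([648. , 251.7]), 128.41514587402344, 19.28679656982422, -4.402061462402344)
tray (array([652.6,   8.4]), 132.75979614257812, 112.84814453125, -0.925811767578125) clamp (array([654.5,   7.3]), 81.79732513427734, 41.79468536376953, -1.1617660522460938)
-44 2 -16.984953852522597 15.200225444521609
-40 42 -21.789903505783474 19.97591615108255
-36 50 -21.80956430147947 19.97239228376111
-32 57 -20.663921105619966 19.970184940034628
-28 52 -18.30032157956027 18.771808816013245
-24 47 -18.31053031841565 17.572946909447317
-20 59 -19.5743676818449 17.573103493020533
-16 126 -19.609129486473133 17.57676466071322
-12 96 -19.645080512093987 17.580347545492067
-8 96 -19.682229163803772 17.585101521254042
-4 128 -19.733639232784125 17.59326682401688
0 96 -19.77361813987936 17.600765282506572
4 96 -19.814826711946022 17.609446357118067
8 105 -19.871703126131468 17.619314677456593
12 119 -19.915824133806073 17.634328295925815
16 94 -19.94594188221667 17.646987957756036
20 73 -16.358342207820503 17.65147565950445
24 58 -16.37217360064326 14.020015700636229
28 56 -15.223070890617054 12.812673024644218
32 56 -14.056307791748715 11.598943535889564
36 60 -14.069809343644474 11.603936879688407
40 36 -12.885397940034364 10.383705905050775
t 58.0 w 88.0 ff 0.0 F [ 0.2 -0.2 -0. ] p [700.1   8.2 240.3]
```

View pics/w11.png

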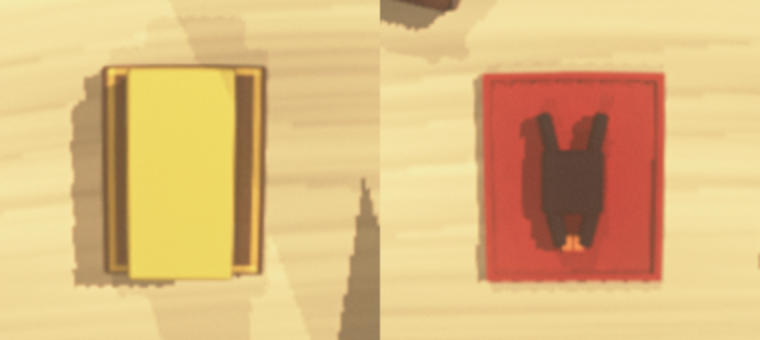

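The case is within about 1.5 mm of centre and the clamp within about 1 mm. The tube seated at the expected height, and the square stopped against the ledge. I'm handing in.

```bash
python3 -c "
from rig import robot
print(robot.job_done(), robot.read_t())"
```

```text
the job is handed in; nothing more can be done
the job is handed in; nothing more can be done
```

The job is handed in: tube, clamp, square and case were set down in that order, each on its place and released. In the last looks the clamp was within about 1 mm of the tray's centre and the case within about 1.5 mm of the block's. The tube's seating and the square's contact with the ledge rest on force and height readings, with no final close-up of either.

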